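Flip the stock tags of the tube racks

ROBOT

A 6-joint arm with a two-finger parallel gripper is mounted at the origin on the work surface. World frame = base frame: x ahead of the robot, y to its left, z up, the work surface at z = 0. Lengths are in mm, angles in rad, forces in N, time in s.
With the tool pointing down it reaches from about 275 to 1000 mm from the base axis. Payload 8.4 kg.
Tool frame: the origin (TCP) lies at the very end of the fingers, on their centre line; the grasp point (between the pads) lies 19 mm behind it; z points along the fingers, y is the line along which they close (so a half turn about z gives the same grasp; the last joint's range is limited). The gripper opens to 85 mm and grips with 20 to 120 N. Pads are 22 mm wide; open, the fingers measure 114 mm over their backs; the gripper's body (76 mm by 85 mm) begins 54 mm behind the grasp point. The pads swing forward as they close: fully open they stand 13 mm farther back than shut.
Start: joints at [1.226, 0.353, 1.633, -0, 1.155, -0.002], TCP at [210.077, 588.639, 209.081] pointing down, gripper open.
Joint ranges: [-2.63, 2.63], [-0.92, 2.1], [0.06, 2.66], [-1.3, 4.44], [0, 2.69], [-3.02, 3.02]. Speed limits (rad/s): [2.22, 2.22, 2.79, 3.14, 3.14, 3.14].

INTERFACE

Orientations are given as [roll, pitch, yaw] about the fixed x, y, z axes, in that order (R = Rz(yaw) Ry(pitch) Rx(roll)).
In Python, from rig import r, vision gives the robot as it stands. The module is installed in compiled form; this text tells all that it offers.
- The arm moves only by the tool play_rows, never from a script. Its argument "steps" is a list of rows, each an object with "delta_pos": the shift along the tool's x, y, z in cm, a list of three; "yaw": the turn about the tool's z in rad; "jaw": the opening in per cent of the stroke, from 0 (shut) to 100 (fully open). A call has exactly 8 rows; each row is the pose to reach, as a shift and turn from the pose commanded when the call began, along the tool's axes at that moment; what a row does not reach only later rows make up. A row lasts 1/10 s, in which the tool goes at most 50 mm and 8.59 degrees, less where a joint would pass 70% of its speed; a pose out of reach is approached as far as the arm can. A call with a gripper value outside its range is refused whole. The fingers move at their own pace and stop on an object; "grip_force" is the grip in N (left out, the last holds). Time passes only in rows, so rows that repeat a pose let the fingers close, or fill a call up. It gives the time, the measured TCP pose, the force, the opening and the grip force at its end, in the units of the state.
- r.sense(): the state, without advancing time (a new reading comes with each control period).
- vision.grab_frame(name): name is "scene" or "top" or "wrist"; returns (picture, depth): 384x512x3 uint8, red, green, blue; 384x512 float32, mm along the optical axis (not along the pixel's ray), 0 where there is no reading.
- vision.calibration(name): a dict with "mtx" (3x3 intrinsics, pixels), "extrinsics" (4x4, takes a point from camera to world coordinates). Camera axes: x right, y down, z forward; pixel columns grow to the right and rows downward; lengths in mm; the calibration is good to about 2 mm. A picture is of the moment at which its call begins: read the wrist's pose just before it. calibration takes no time and is no camera call; for the wrist camera it gives the pose at the moment of the call.
- r.sign_off(): hands the job in; it is judged then, once.
Trained networks look in the newest picture that a camera, given by its name, has taken for a name from the list of things; names that differ only in an ending like _2 or _b are one class to them, and where a whole thing is asked for, a point or a joint stands for the part that bears it (a point fixed in the world has none). Each returns a list of dicts, best first, with "conf" (0 to 1); they miss things now and then, are a little off and sometimes report something else, mostly with a low value. They report only what shows in the picture. A call takes as long as a camera call.
- vision.cut_out(camera, thing): "region" (384x512 bool, what is visible of it) and "uv" ([column, row] in pixels, amid what is visible of it).
- vision.landmark_of(camera, thing): "uv" ([column, row] in pixels: a listed point, or the origin of a listed thing).
The state is a dict: "clock": time; "qpos": joint angles; "qvel": joint speeds; "joint_efforts": joint torques, N m; "eef_pos": TCP position; "tcp_rot": TCP orientation; "contact_force": force on the tool from outside, world axes, zero at the start; "wrist_torque": the same for the moment, N m; "opening": opening from 0.0 (shut) to 1.0 (fully open); "grasp_force": force on a finger pad.
Only numpy, scipy, OpenCV 4.12 (cv2) and the standard library are available. Lean on these libraries where they do the work, as an engineer would, in place of code of your own. Each camera call takes 0.05 s, during which the arm holds its last target. There are 200 camera calls.

TASK

Four hinged tags stand in a row on the stock board, each with a tube rack behind it on the side away from the robot. Gently push tags over with a fingertip, pinching and lifting nothing, until the tags of the completely full racks (a tube in all eight places) lean back towards their racks, disc up, and any tag whose rack is not full leans towards the robot, bar up. Leave the racks and everything else on the bench where they are.

Things in the scene. Friction and masses are not known exactly. Their poses are not given: they have to be found in the camera images.
- board: Fixed grey stock board lying on the bench, a plate 310 (x) x 410 (y) x 6 mm thick. Origin at the underside, on the line of the tag hinges, midway along it; x points from the tags to the racks (away from the robot), y along the row of tags, z up. It carries four tags side by side, 95 mm apart, at y = -142.5, -47.5, 47.5 and 142.5 mm, and a tube rack behind each tag, about 140 mm further in x.
- holder_a: Fixed aluminium holder of tag_a, 36 x 58 mm, 48 mm tall, on top of the board. Origin at the centre of its underside; axes parallel to the board's. The rack directly behind it (same y within 20 mm in this frame, x about +140 mm) is the one this tag stands for; which rack that is varies. The tag's hinge axis runs along the holder's y, 42 mm above this origin; a small V cradle reaches 11 mm to either side of it and 9 mm above it.
- tag_a (a joint): Hinge of the white plastic tag, rad. 0: leans towards the robot, 50 deg above level, raised bar uppermost (not full). 1.396: leans as far away from the robot, towards its rack, raised disc uppermost (full). 0.698: straight up. The tag turns freely and falls by its own weight (30 g) to the stop on whichever side of upright it is left, within about 2 s.
- tag_a_edge (a point): Middle of the tag's free edge. The tag is a plate 60 mm long from hinge to free edge, 50 mm wide, 4 mm thick; at rest the edge is 39 mm to one side of the hinge and 46 mm above it. A fingertip set behind the edge (outer side), about 20 mm below it, tips the tag over by following the edge's arc until it is some 10 to 15 deg past upright; it then falls the rest of the way by itself. The stop, 40 deg past upright, is rigid, so do not push the tag against it.
- holder_b: Fixed aluminium holder of tag_b, 36 x 58 mm, 48 mm tall, on top of the board. Origin at the centre of its underside; axes parallel to the board's. The rack directly behind it (same y within 20 mm in this frame, x about +140 mm) is the one this tag stands for; which rack that is varies. The tag's hinge axis runs along the holder's y, 42 mm above this origin; a small V cradle reaches 11 mm to either side of it and 9 mm above it.
- tag_b (a joint): Hinge of the white plastic tag, rad. 0: leans towards the robot, 50 deg above level, raised bar uppermost (not full). 1.396: leans as far away from the robot, towards its rack, raised disc uppermost (full). 0.698: straight up. The tag turns freely and falls by its own weight (30 g) to the stop on whichever side of upright it is left, within about 2 s.
- tag_b_edge (a point): Middle of the tag's free edge. The tag is a plate 60 mm long from hinge to free edge, 50 mm wide, 4 mm thick; at rest the edge is 39 mm to one side of the hinge and 46 mm above it. A fingertip set behind the edge (outer side), about 20 mm below it, tips the tag over by following the edge's arc until it is some 10 to 15 deg past upright; it then falls the rest of the way by itself. The stop, 40 deg past upright, is rigid, so do not push the tag against it.
- holder_c: Fixed aluminium holder of tag_c, 36 x 58 mm, 48 mm tall, on top of the board. Origin at the centre of its underside; axes parallel to the board's. The rack directly behind it (same y within 20 mm in this frame, x about +140 mm) is the one this tag stands for; which rack that is varies. The tag's hinge axis runs along the holder's y, 42 mm above this origin; a small V cradle reaches 11 mm to either side of it and 9 mm above it.
- tag_c (a joint): Hinge of the white plastic tag, rad. 0: leans towards the robot, 50 deg above level, raised bar uppermost (not full). 1.396: leans as far away from the robot, towards its rack, raised disc uppermost (full). 0.698: straight up. The tag turns freely and falls by its own weight (30 g) to the stop on whichever side of upright it is left, within about 2 s.
- tag_c_edge (a point): Middle of the tag's free edge. The tag is a plate 60 mm long from hinge to free edge, 50 mm wide, 4 mm thick; at rest the edge is 39 mm to one side of the hinge and 46 mm above it. A fingertip set behind the edge (outer side), about 20 mm below it, tips the tag over by following the edge's arc until it is some 10 to 15 deg past upright; it then falls the rest of the way by itself. The stop, 40 deg past upright, is rigid, so do not push the tag against it.
- holder_d: Fixed aluminium holder of tag_d, 36 x 58 mm, 48 mm tall, on top of the board. Origin at the centre of its underside; axes parallel to the board's. The rack directly behind it (same y within 20 mm in this frame, x about +140 mm) is the one this tag stands for; which rack that is varies. The tag's hinge axis runs along the holder's y, 42 mm above this origin; a small V cradle reaches 11 mm to either side of it and 9 mm above it.
- tag_d (a joint): Hinge of the white plastic tag, rad. 0: leans towards the robot, 50 deg above level, raised bar uppermost (not full). 1.396: leans as far away from the robot, towards its rack, raised disc uppermost (full). 0.698: straight up. The tag turns freely and falls by its own weight (30 g) to the stop on whichever side of upright it is left, within about 2 s.
- tag_d_edge (a point): Middle of the tag's free edge. The tag is a plate 60 mm long from hinge to free edge, 50 mm wide, 4 mm thick; at rest the edge is 39 mm to one side of the hinge and 46 mm above it. A fingertip set behind the edge (outer side), about 20 mm below it, tips the tag over by following the edge's arc until it is some 10 to 15 deg past upright; it then falls the rest of the way by itself. The stop, 40 deg past upright, is rigid, so do not push the tag against it.
- rack_a: Loose blue tube rack, 50 (x) x 84 (y) x 45 mm, 2 x 4 places, standing on the board; capped tubes rise to 72 mm above its underside. FULL: all eight places hold a tube. Origin at the centre of its underside. Not to be moved.
- rack_b: Loose blue tube rack, 50 (x) x 84 (y) x 45 mm, 2 x 4 places, standing on the board; capped tubes rise to 72 mm above its underside. FULL: all eight places hold a tube. Origin at the centre of its underside. Not to be moved.
- rack_c: Loose blue tube rack, 50 (x) x 84 (y) x 45 mm, 2 x 4 places, standing on the board; capped tubes rise to 72 mm above its underside. FULL: all eight places hold a tube. Origin at the centre of its underside. Not to be moved.
- rack_d: Loose blue tube rack, 50 (x) x 84 (y) x 45 mm, 2 x 4 places, standing on the board; capped tubes rise to 72 mm above its underside. Not full: only four of the eight places hold a tube. Origin at the centre of its underside. Not to be moved.
- marker: Bystander, loose: marker pen, 14 x 115 mm, 14 mm high, lying on the board on the robot's side of the tags. Origin at its underside. Leave alone.
- tweezers: Bystander, loose: steel tweezers 117 mm long, 5 mm high, lying on the board on the robot's side of the tags. Origin at its underside. Leave alone.
- cap: Bystander, loose: orange screw cap 26 mm across, 14 mm high, on the board between tags and racks. Origin at its underside. Leave alone.
- jar: Bystander, loose: clear square sample jar 100 x 100 mm with white lid, 145 mm high, on the bench left of the board. Origin at its underside. Leave alone.
- boat: Bystander, loose: white weighing tray 75 x 75 x 18 mm on the bench right of the board. Origin at its underside. Leave alone.
- calculator: Bystander, loose: calculator 160 x 80 x 17 mm on the bench right of the board. Origin at its underside. Leave alone.
- beaker: Bystander, loose: glass beaker 70 mm across, 85 mm high, on the bench left of the board. Origin at its underside. Leave alone.

How it is judged (in metres and radians):
At the end, for the whole second after the job is handed in: Each tag with a full rack behind it leans away from the robot (joint above 1.25 rad), each other tag leans towards the robot (joint below 0.14 rad), and no rack has moved by 20 mm ((((y of rack_a in the frame of holder_a between -0.045 and 0.045 m or y of rack_b in the frame of holder_a between -0.045 and 0.045 m or y of rack_c in the frame of holder_a between -0.045 and 0.045 m) and value of joint tag_a above 1.25 rad) or (y of rack_d in the frame of holder_a between -0.045 and 0.045 m and value of joint tag_a below 0.14 rad)) and (((y of rack_a in the frame of holder_b between -0.045 and 0.045 m or y of rack_b in the frame of holder_b between -0.045 and 0.045 m or y of rack_c in the frame of holder_b between -0.045 and 0.045 m) and value of joint tag_b above 1.25 rad) or (y of rack_d in the frame of holder_b between -0.045 and 0.045 m and value of joint tag_b below 0.14 rad)) and (((y of rack_a in the frame of holder_c between -0.045 and 0.045 m or y of rack_b in the frame of holder_c between -0.045 and 0.045 m or y of rack_c in the frame of holder_c between -0.045 and 0.045 m) and value of joint tag_c above 1.25 rad) or (y of rack_d in the frame of holder_c between -0.045 and 0.045 m and value of joint tag_c below 0.14 rad)) and (((y of rack_a in the frame of holder_d between -0.045 and 0.045 m or y of rack_b in the frame of holder_d between -0.045 and 0.045 m or y of rack_c in the frame of holder_d between -0.045 and 0.045 m) and value of joint tag_d above 1.25 rad) or (y of rack_d in the frame of holder_d between -0.045 and 0.045 m and value of joint tag_d below 0.14 rad)) and distance of each of rack_a, rack_b, rack_c, rack_d from where it was at the start of the episode below 0.02 m); the robot touches nothing.
It fails at once if a tube rack was shifted by more than 20 mm, lifted or tipped (distance of any of rack_a, rack_b, rack_c, rack_d from where it was at the start of the episode above 0.02 m or angle between any of rack_a, rack_b, rack_c, rack_d's own z axis and vertical above 0.3 rad).
It fails at once if a bystander was shifted by more than 30 mm, lifted or tipped (distance of any of marker, tweezers, cap, jar, boat, calculator, beaker from where it was at the start of the episode above 0.03 m or angle between any of marker, tweezers, cap, jar, boat, calculator, beaker's own z axis and vertical above 0.5 rad).
It fails at once if a tag or its holder was pressed or squeezed with more than 20 N (contact force between any of the arm, the fingers and holder_a above 20 N or contact force between any of the arm, the fingers and holder_b above 20 N or contact force between any of the arm, the fingers and holder_c above 20 N or contact force between any of the arm, the fingers and holder_d above 20 N).
It also fails if it takes over 67 s, if anything falls off the work surface, if the arm or the gripper's body presses on something with over 40 N, if the wrist force passes 120 N, or if a joint passes its speed limit or range.

## Working session

There is one attempt and no reset: what is moved stays moved. The work goes in short steps, Python scripts to look and compute and a tool call to move; the robot and the scene stay as the last step left them, time stands still between calls to the robot, and variables do not carry over. Pictures are saved under pics/ and viewed, at most 10 in all, crops included, and the job is handed in when it is done.

Besides the shell and the picture viewer there is one more tool, called after "Call:" as name(argument=value, ...), one argument or row to a line, values as JSON. play_rows: Moves the arm, as the interface text tells. Its arguments: {"type":"object","properties":{"steps":{"type":"array"},"grip_force":{"type":"number"}},"required":["steps"]}

```bash
mkdir -p pics; cat > h.py <<'E'
import numpy as np, cv2
from rig import r, vision
def grab(n):
    p,d=vision.grab_frame(n); c=vision.calibration(n); return p,d,np.array(c["mtx"]),np.array(c["extrinsics"])
def world(d,K,T,mask=None):
    v,u=np.nonzero((d>0) if mask is None else (mask&(d>0))); z=d[v,u]
    P=np.c_[(u-K[0,2])*z/K[0,0],(v-K[1,2])*z/K[1,1],z]
    return P@T[:3,:3].T+T[:3,3]
def ptw(uv,d,K,T):
    u,v=int(round(uv[0])),int(round(uv[1])); w=d[max(v-1,0):v+2,max(u-1,0):u+2]; z=np.median(w[w>0])
    return T[:3,:3]@np.array([(uv[0]-K[0,2])*z/K[0,0],(uv[1]-K[1,2])*z/K[1,1],z])+T[:3,3]
def save(n,p): cv2.imwrite("pics/"+n,cv2.cvtColor(p,cv2.COLOR_RGB2BGR))
E
python3 - <<'E'
from h import *
s=r.sense(); print(s["clock"],s["eef_pos"],s["tcp_rot"])
for n in ("scene","top"):
    p,d,K,T=grab(n); save(n+"0.png",p); print(n,T[:3,3].round(),T[:3,2].round(2))
    for t in ("board","holder_a","tag_a","rack_a","rack_d"):
        for o in vision.cut_out(n,t):
            if o["conf"]<.3: continue
            P=world(d,K,T,o["region"]); print(t,round(o["conf"],2),np.round(o["uv"]),"med",np.median(P,0).round(),"lo",np.percentile(P,3,axis=0).round(),"hi",np.percentile(P,97,axis=0).round())
    for t in ("board","holder_a","tag_a_edge"):
        for o in vision.landmark_of(n,t):
            if o["conf"]>.3: print("lm",t,round(o["conf"],2),np.round(o["uv"]),ptw(o["uv"],d,K,T).round())
E
```

```text
0.0 [209.89309001 588.157292   208.36525774] [-3.14021199e+00 -1.91747388e-05  2.79874879e+00]
scene [1056. -546.  800.] [-0.52  0.51 -0.68]
board 0.91 [284. 218.] med [606.  12.   5.] lo [ 465. -131.    2.] hi [747. 257.   8.]
board 0.52 [354. 189.] med [706. 203.  53.] lo [671. 171.   7.] hi [717. 252.  78.]
holder_a 0.9 [289. 181.] med [545. 113.  54.] lo [514.  88.  11.] hi [566. 140.  92.]
holder_a 0.84 [268. 194.] med [546.  19.  53.] lo [514.  -8.   7.] hi [568.  48.  92.]
holder_a 0.78 [310. 172.] med [555. 199.  33.] lo [538. 182.   9.] hi [585. 233.  91.]
holder_a 0.77 [246. 210.] med [547. -76.  54.] lo [ 515. -101.    6.] hi [569. -45.  92.]
tag_a 0.89 [246. 205.] med [534. -74.  72.] lo [497. -98.  18.] hi [553. -49.  93.]
tag_a 0.8 [290. 170.] med [531. 115.  73.] lo [512.  91.  50.] hi [549. 140.  93.]
tag_a 0.51 [271. 186.] med [533.  18.  73.] lo [516.  -3.  51.] hi [551.  41.  93.]
tag_a 0.38 [319. 163.] med [577. 194.  82.] lo [555. 185.  57.] hi [588. 213.  95.]
rack_a 0.89 [285. 244.] med [707. -89.  51.] lo [ 675. -117.   11.] hi [720. -41.  78.]
rack_a 0.89 [31
[... 1931 characters left out ...]
ack_a 0.64 [217. 145.] med [679. 117.  52.] lo [662.  78.  17.] hi [706. 156.  80.]
rack_d 0.96 [185. 141.] med [684. 212.  51.] lo [665. 171.   6.] hi [726. 255.  81.]
rack_d 0.91 [244. 144.] med [687.  22.  51.] lo [668. -17.  11.] hi [715.  61.  79.]
rack_d 0.67 [275. 143.] med [685. -76.  53.] lo [ 668. -115.   22.] hi [712. -34.  81.]
rack_d 0.64 [217. 145.] med [679. 117.  52.] lo [662.  78.  17.] hi [706. 156.  80.]
lm board 0.87 [233. 186.] [550.  67.   4.]
lm holder_a 0.7 [243. 188.] [537.  31.  65.]
lm holder_a 0.63 [273. 183.] [553. -65.  51.]
lm holder_a 0.61 [188. 189.] [538. 208.  48.]
lm holder_a 0.48 [221. 184.] [555. 103.  52.]
lm tag_a_edge 0.52 [248. 193.] [518.  13.  89.]
```

```bash
python3 - <<'E'
import cv2
a=cv2.imread("pics/scene0.png")[100:290,200:420]; b=cv2.imread("pics/top0.png")[110:240,150:320]
cv2.imwrite("pics/s1.png",cv2.resize(a,None,fx=3.6,fy=3.1,interpolation=2)); cv2.imwrite("pics/t1.png",cv2.resize(b,None,fx=4.5,fy=4.5,interpolation=2))
E
```

```text
(no output)
```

View pics/s1.png

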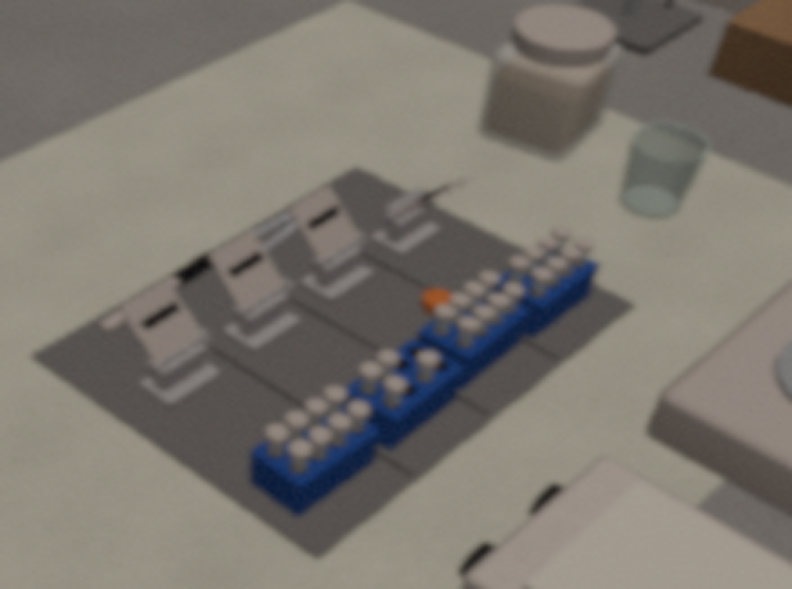

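View pics/t1.png

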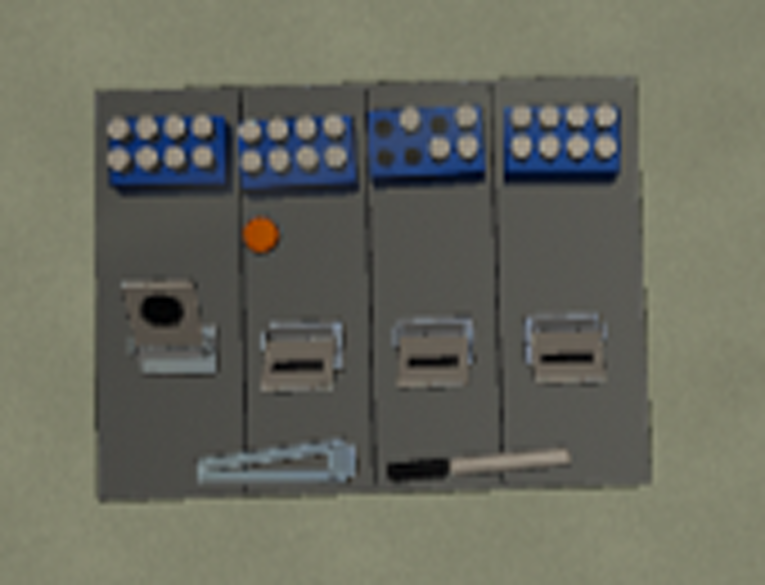

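The top picture shows the racks from left to right (+y to −y): full, full, four tubes (x≈425 in the crop), full. The tags in the same order are disc up (x≈160), bar, bar, bar. So the tags at y≈116 and y≈−74 need tipping, and the other two are already right.

Call:
play_rows(
  steps=[
    {"delta_pos": [-3, -2.7, 0], "yaw": -0.04, "jaw": 0},
    {"delta_pos": [-6, -5.5, 0], "yaw": -0.08, "jaw": 0},
    {"delta_pos": [-9, -8.2, 0], "yaw": -0.13, "jaw": 0},
    {"delta_pos": [-12, -11, 0], "yaw": -0.17, "jaw": 0},
    {"delta_pos": [-15, -13.7, 0], "yaw": -0.21, "jaw": 0},
    {"delta_pos": [-18, -16.5, 0], "yaw": -0.26, "jaw": 0},
    {"delta_pos": [-21, -19.2, 0], "yaw": -0.3, "jaw": 0},
    {"delta_pos": [-24, -22, 0], "yaw": -0.343, "jaw": 0},
  ],
)

```text
clock: 1.7
eef_pos: [362.8, 299.4, 209.3]
tcp_rot: [3.141, 0.001, -3.139]
contact_force: [0.7, -0.2, 0.5]
opening: 0.005
grasp_force: 0.0
```

Call:
play_rows(
  steps=[
    {"delta_pos": [-1, -3, 0], "yaw": 0, "jaw": 0},
    {"delta_pos": [-3, -6, 0], "yaw": 0, "jaw": 0},
    {"delta_pos": [-5, -9, 0], "yaw": 0, "jaw": 0},
    {"delta_pos": [-7, -12, 0], "yaw": 0, "jaw": 0},
    {"delta_pos": [-8.5, -15, 0], "yaw": 0, "jaw": 0},
    {"delta_pos": [-9.7, -17.5, 1], "yaw": 0, "jaw": 0},
    {"delta_pos": [-9.7, -18.3, 2], "yaw": 0, "jaw": 0},
    {"delta_pos": [-9.7, -18.3, 2], "yaw": 0, "jaw": 0},
  ],
)

```text
clock: 2.5
eef_pos: [458.0, 116.9, 187.7]
tcp_rot: [-3.141, -0.003, 3.14]
contact_force: [0.2, 1.6, 0.1]
opening: 0.003
grasp_force: 0.0
```

```bash
python3 - <<'E'
from h import *
print(r.sense()["eef_pos"])
p,d,K,T=grab("wrist"); save("w1.png",p); print(T[:3,3].round(),T[:3,2].round(2))
for t in ("tag_a",):
    for o in vision.cut_out("wrist",t):
        P=world(d,K,T,o["region"]); print(t,round(o["conf"],2),np.round(o["uv"]),"med",np.median(P,0).round(),"lo",np.percentile(P,2,axis=0).round(),"hi",np.percentile(P,98,axis=0).round())
E
```

```text
[457.95886483 116.8611206  187.73485582]
[379. 117. 354.] [ 0.31 -0.   -0.95]
tag_a 0.8 [ 67. 248.] med [527. -68.  83.] lo [514. -95.  52.] hi [554. -46.  97.]
tag_a 0.72 [353. 271.] med [563. 217.  68.] lo [550. 189.  52.] hi [580. 238.  89.]
tag_a 0.62 [162. 244.] med [526.  26.  84.] lo [513.   1.  53.] hi [552.  48.  97.]
tag_a 0.57 [273. 241.] med [513. 133.  96.] lo [511.  94.  93.] hi [517. 142.  97.]
```

View pics/w1.png

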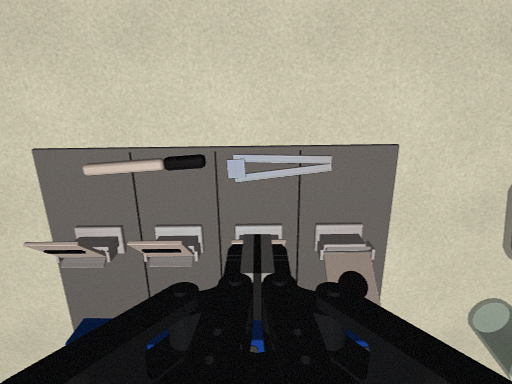

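The wrist picture shows the closed fingers centred in front of the y≈117 tag (pixel 258,245), with three tags leaning to the robot and the right one leaning back. Lowering to z≈77.

Call:
play_rows(
  steps=[
    {"delta_pos": [0, 0, 2], "yaw": 0, "jaw": 0},
    {"delta_pos": [0, 0, 5], "yaw": 0, "jaw": 0},
    {"delta_pos": [0, 0, 8], "yaw": 0, "jaw": 0},
    {"delta_pos": [0, 0, 10], "yaw": 0, "jaw": 0},
    {"delta_pos": [0, 0, 11], "yaw": 0, "jaw": 0},
    {"delta_pos": [-1, 0, 11], "yaw": 0, "jaw": 0},
    {"delta_pos": [-2, 0, 11], "yaw": 0, "jaw": 0},
    {"delta_pos": [-3, 0, 11], "yaw": 0, "jaw": 0},
  ],
)

```text
clock: 3.4
eef_pos: [491.5, 118.4, 80.4]
tcp_rot: [3.141, 0.003, -3.141]
contact_force: [0.1, -0.4, 0.8]
opening: -0.002
grasp_force: 0.0
```

Call:
play_rows(
  steps=[
    {"delta_pos": [-0.6, 0, 0], "yaw": 0, "jaw": 0},
    {"delta_pos": [-1.2, 0, 0], "yaw": 0, "jaw": 0},
    {"delta_pos": [-1.8, 0, 0], "yaw": 0, "jaw": 0},
    {"delta_pos": [-2.4, 0, 0], "yaw": 0, "jaw": 0},
    {"delta_pos": [-3.0, 0, 0], "yaw": 0, "jaw": 0},
    {"delta_pos": [-3.6, 0, 0], "yaw": 0, "jaw": 0},
    {"delta_pos": [-4.2, 0, 0], "yaw": 0, "jaw": 0},
    {"delta_pos": [-4.6, 0, 0], "yaw": 0, "jaw": 0},
  ],
)

```text
clock: 4.2
eef_pos: [535.8, 117.8, 79.1]
tcp_rot: [3.142, 0.0, -3.141]
contact_force: [-0.1, -0.0, -0.6]
opening: -0.004
grasp_force: 0.0
```

Near upright now. Moving a further 13 mm slowly, then looking.

Call:
play_rows(
  steps=[
    {"delta_pos": [-0.3, 0, 0], "yaw": 0, "jaw": 0},
    {"delta_pos": [-0.6, 0, 0], "yaw": 0, "jaw": 0},
    {"delta_pos": [-0.9, 0, 0], "yaw": 0, "jaw": 0},
    {"delta_pos": [-1.1, 0, 0], "yaw": 0, "jaw": 0},
    {"delta_pos": [-1.3, 0, 0], "yaw": 0, "jaw": 0},
    {"delta_pos": [-1.3, 0, 0], "yaw": 0, "jaw": 0},
    {"delta_pos": [-1.3, 0, 0], "yaw": 0, "jaw": 0},
    {"delta_pos": [-1.3, 0, 0], "yaw": 0, "jaw": 0},
  ],
)

```text
clock: 5.0
eef_pos: [548.0, 117.8, 79.1]
tcp_rot: [-3.142, -0.0, -3.141]
contact_force: [-0.3, 0.0, -0.7]
opening: 0.002
grasp_force: 0.0
```

```bash
python3 - <<'E'
from h import *
p,d,K,T=grab("scene"); save("s2.png",cv2.resize(p[110:250,210:350],None,fx=4,fy=4))
for o in vision.cut_out("scene","tag_a"):
    P=world(d,K,T,o["region"]); print(round(o["conf"],2),np.round(o["uv"]),"med",np.median(P,0).round(),"lo",np.percentile(P,2,axis=0).round(),"hi",np.percentile(P,98,axis=0).round())
E
```

```text
0.71 [268. 188.] med [533.  19.  70.] lo [506.  -4.   8.] hi [552.  46.  94.]
0.55 [245. 204.] med [534. -75.  71.] lo [515. -99.  48.] hi [553. -51.  93.]
0.51 [287. 169.] med [533. 113.  68.] lo [457.  91.   5.] hi [551. 180.  95.]
0.37 [320. 166.] med [579. 194.  85.] lo [564. 185.  68.] hi [588. 210.  95.]
```

View pics/s2.png

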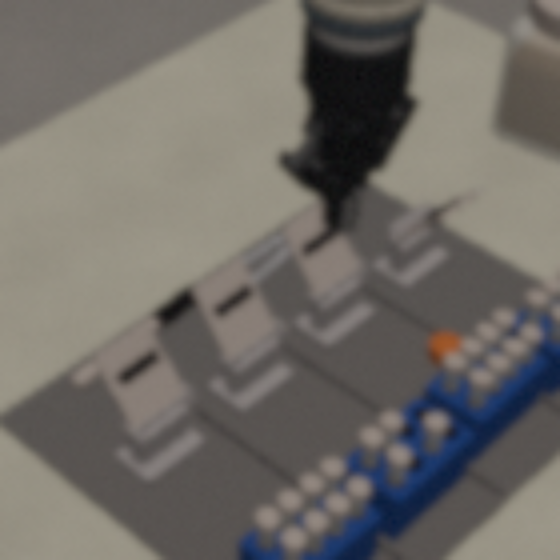

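```bash
python3 - <<'E'
from h import *
s=r.sense(); print(s["clock"],s["eef_pos"],s["contact_force"])
c=vision.calibration("scene"); K=np.array(c["mtx"]);T=np.array(c["extrinsics"])
for P in (s["eef_pos"],[513,116,94],[552,116,48],[513,21,94]):
    q=T[:3,:3].T@(np.array(P)-T[:3,3]); print(P,(K@q/q[2])[:2].round(1))
p,d,K,T=grab("scene"); save("s3.png",cv2.resize(p[110:250,210:350],None,fx=4,fy=4))
P=world(d,K,T); m=(abs(P[:,0]-545)<60)&(abs(P[:,1]-116)<35)&(P[:,2]>90)
for z in range(60,200,12):
    Q=world(d,K,T); w=(abs(Q[:,0]-530)<80)&(abs(Q[:,1]-116)<40)&(abs(Q[:,2]-z)<6); 
    if w.any(): print(z,w.sum(),Q[w].min(0).round(),Q[w].max(0).round())
E
```

```text
5.1 [548.06711619 117.77972194  79.06660769] [-0.28175465  0.02369652 -0.23461463]
[548.06711619 117.77972194  79.06660769] [294.3 172. ]
[513, 116, 94] [285.5 163. ]
[552, 116, 48] [294.1 180.6]
[513, 21, 94] [263.3 177.7]
60 79 [530.  91.  54.] [561. 142.  66.]
72 51 [526.  89.  67.] [538. 137.  78.]
84 61 [514.  89.  78.] [533. 131.  90.]
96 26 [511.  90.  90.] [521. 130.  96.]
108 21 [540. 101. 102.] [559. 128. 113.]
120 28 [539. 101. 114.] [559. 124. 126.]
132 26 [538. 100. 126.] [559. 124. 138.]
144 29 [537.  85. 139.] [561. 144. 150.]
156 57 [537.  77. 150.] [561. 150. 162.]
168 68 [534.  76. 163.] [565. 156. 174.]
180 41 [551.  77. 175.] [564. 155. 186.]
192 44 [545.  80. 186.] [568. 147. 198.]
```

View pics/s3.png

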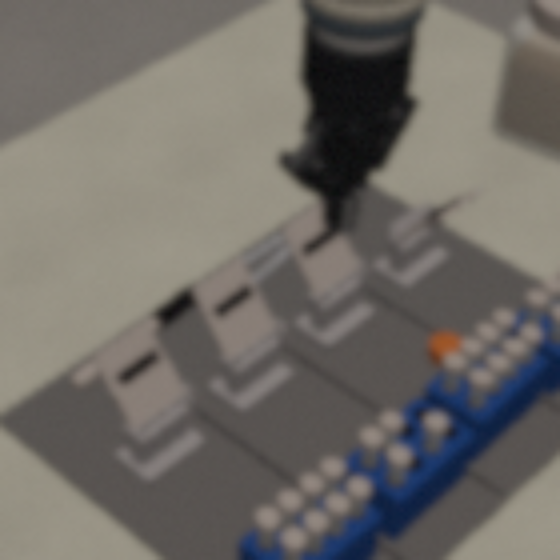

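The tag has not moved. The finger shows above its edge (crop pixel 335,225, z≈100), so the real tip seems about 20 mm higher than the reported TCP. I'll back off, go lower, and check the tip against the picture.

Call:
play_rows(
  steps=[
    {"delta_pos": [1, 0, 0], "yaw": 0, "jaw": 0},
    {"delta_pos": [2.5, 0, 0], "yaw": 0, "jaw": 0},
    {"delta_pos": [4, 0, 0], "yaw": 0, "jaw": 0},
    {"delta_pos": [5.5, 0, 0], "yaw": 0, "jaw": 0},
    {"delta_pos": [7, 0, 0], "yaw": 0, "jaw": 0},
    {"delta_pos": [7.5, 0, 1], "yaw": 0, "jaw": 0},
    {"delta_pos": [7.5, 0, 2], "yaw": 0, "jaw": 0},
    {"delta_pos": [7.5, 0, 2], "yaw": 0, "jaw": 0},
  ],
)

```text
clock: 5.95
eef_pos: [472.6, 117.6, 57.6]
tcp_rot: [-3.141, -0.002, -3.141]
contact_force: [-0.3, -0.2, 0.1]
opening: 0.002
grasp_force: 0.0
```

```bash
python3 - <<'E'
from h import *
e=r.sense()["eef_pos"]; print(e)
for n in ("scene","wrist","top"):
    p,d,K,T=grab(n); Q=world(d,K,T)
    w=(abs(Q[:,0]-e[0])<28)&(abs(Q[:,1]-e[1])<16)&(Q[:,2]>25); R=Q[w]
    print(n,len(R)); 
    for z in range(40,140,10):
        k=abs(R[:,2]-z)<5
        if k.any(): print(z,k.sum(),R[k].min(0).round(),R[k].max(0).round())
E
```

```text
[472.55598214 117.61717351  57.57984218]
scene 348
80 5 [469. 108.  80.] [482. 121.  84.]
90 18 [465. 103.  86.] [484. 132.  95.]
100 26 [463. 102.  95.] [483. 130. 105.]
110 17 [467. 104. 105.] [484. 126. 114.]
120 14 [477. 103. 115.] [484. 125. 125.]
130 28 [461. 102. 126.] [486. 130. 135.]
wrist 14265
80 3 [463. 110.  85.] [463. 114.  85.]
90 428 [461. 104.  85.] [467. 130.  95.]
100 675 [461. 103.  95.] [467. 131. 105.]
110 749 [461. 103. 105.] [467. 131. 115.]
120 928 [459. 102. 115.] [484. 133. 125.]
130 1908 [459. 102. 125.] [486. 134. 135.]
top 371
```

The tip shows at z≈83 in two cameras with TCP reported at 57.6, so it is about 25 mm high. I'll lower 7 mm more and push.

Call:
play_rows(
  steps=[
    {"delta_pos": [-0.5, 0, 0.7], "yaw": 0, "jaw": 0},
    {"delta_pos": [-1.3, 0, 0.7], "yaw": 0, "jaw": 0},
    {"delta_pos": [-2, 0, 0.7], "yaw": 0, "jaw": 0},
    {"delta_pos": [-2.6, 0, 0.7], "yaw": 0, "jaw": 0},
    {"delta_pos": [-3.2, 0, 0.7], "yaw": 0, "jaw": 0},
    {"delta_pos": [-3.8, 0, 0.7], "yaw": 0, "jaw": 0},
    {"delta_pos": [-4.4, 0, 0.7], "yaw": 0, "jaw": 0},
    {"delta_pos": [-4.4, 0, 0.7], "yaw": 0, "jaw": 0},
  ],
)

```text
clock: 6.9
eef_pos: [518.3, 117.9, 52.2]
tcp_rot: [3.141, 0.001, -3.141]
contact_force: [-0.3, -0.7, -0.6]
opening: 0.002
grasp_force: 0.0
```

```bash
python3 - <<'E'
from h import *
e=r.sense()["eef_pos"]; print(e)
ps=[]
for n in ("scene","wrist"):
    p,d,K,T=grab(n); Q=world(d,K,T); ps.append(p)
    R=Q[(abs(Q[:,0]-540)<60)&(abs(Q[:,1]-116)<28)]
    for z in range(50,130,10):
        k=abs(R[:,2]-z)<5
        if k.any(): print(n,z,k.sum(),R[k].min(0).round(),R[k].max(0).round())
a=cv2.resize(ps[0][120:240,230:350],(500,500)); b=cv2.resize(ps[1][200:320,200:272],(300,500)); save("c4.png",np.hstack([a,b]))
E
```

```text
[518.26981508 117.89077017  52.20452982]
scene 50 47 [542.  88.  46.] [560. 144.  55.]
scene 60 43 [543.  91.  55.] [562. 140.  65.]
scene 70 40 [540.  90.  65.] [548. 140.  75.]
scene 80 39 [510.  90.  75.] [544. 141.  84.]
scene 90 54 [512.  91.  85.] [542. 138.  95.]
scene 100 58 [509.  92.  96.] [537. 141. 104.]
scene 110 18 [523.  91. 105.] [533. 136. 115.]
scene 120 27 [510.  89. 117.] [531. 143. 125.]
wrist 50 205 [540.  88.  45.] [555. 144.  55.]
wrist 60 82 [539.  93.  55.] [547. 142.  65.]
wrist 70 51 [538.  93.  65.] [543. 142.  75.]
wrist 80 245 [505. 105.  75.] [538. 142.  85.]
wrist 90 618 [505. 103.  85.] [511. 131.  95.]
wrist 100 770 [505. 104.  95.] [511. 131. 105.]
wrist 110 935 [504. 102. 105.] [528. 131. 115.]
wrist 120 2135 [502.  88. 115.] [530. 144. 125.]
```

View pics/c4.png

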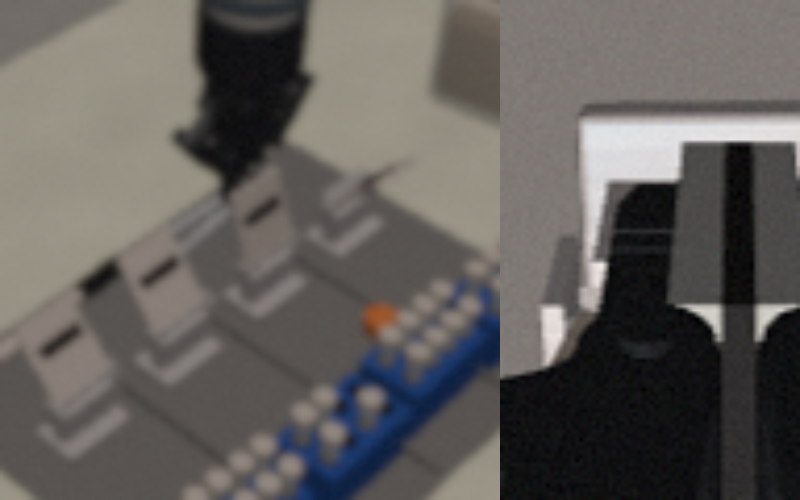

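The tag (crop pixel 260,200) has risen and stands on the finger. Continuing the push, 5 mm per row.

Call:
play_rows(
  steps=[
    {"delta_pos": [-0.5, 0, 0], "yaw": 0, "jaw": 0},
    {"delta_pos": [-1, 0, 0], "yaw": 0, "jaw": 0},
    {"delta_pos": [-1.5, 0, 0], "yaw": 0, "jaw": 0},
    {"delta_pos": [-2, 0, 0], "yaw": 0, "jaw": 0},
    {"delta_pos": [-2.4, 0, 0], "yaw": 0, "jaw": 0},
    {"delta_pos": [-2.8, 0, 0], "yaw": 0, "jaw": 0},
    {"delta_pos": [-3.1, 0, 0], "yaw": 0, "jaw": 0},
    {"delta_pos": [-3.1, 0, 0], "yaw": 0, "jaw": 0},
  ],
)

```text
clock: 7.8
eef_pos: [548.7, 117.8, 52.1]
tcp_rot: [3.142, 0.0, -3.141]
contact_force: [-0.5, 0.2, 0.8]
opening: -0.002
grasp_force: 0.0
```

Call:
play_rows(
  steps=[
    {"delta_pos": [0, 0, 0], "yaw": 0, "jaw": 0},
    {"delta_pos": [0, 0, 0], "yaw": 0, "jaw": 0},
    {"delta_pos": [0, 0, 0], "yaw": 0, "jaw": 0},
    {"delta_pos": [0, 0, 0], "yaw": 0, "jaw": 0},
    {"delta_pos": [0, 0, 0], "yaw": 0, "jaw": 0},
    {"delta_pos": [0, 0, 0], "yaw": 0, "jaw": 0},
    {"delta_pos": [0, 0, 0], "yaw": 0, "jaw": 0},
    {"delta_pos": [0, 0, 0], "yaw": 0, "jaw": 0},
  ],
)

```text
clock: 8.6
eef_pos: [548.2, 117.8, 52.1]
tcp_rot: [-3.142, -0.0, -3.141]
contact_force: [0.2, 0.0, -0.3]
opening: -0.003
grasp_force: 0.0
```

```bash
cat > chk.py <<'E'
from h import *
import sys
y=float(sys.argv[1]); print(r.sense()["eef_pos"])
for n in ("scene","top"):
    p,d,K,T=grab(n); Q=world(d,K,T)
    R=Q[(abs(Q[:,0]-552)<55)&(abs(Q[:,1]-y)<28)]
    for z in range(50,130,10):
        k=abs(R[:,2]-z)<5
        if k.any(): print(n,z,k.sum(),R[k].min(0).round(),R[k].max(0).round())
E
python3 chk.py 116
```

```text
[548.19106436 117.79799951  52.06586546]
scene 50 45 [540.  88.  45.] [560. 141.  55.]
scene 60 13 [542.  91.  55.] [564. 134.  65.]
scene 70 10 [549.  91.  69.] [576. 126.  75.]
scene 80 25 [540.  91.  76.] [581. 140.  85.]
scene 90 52 [543.  90.  85.] [591. 139.  95.]
scene 100 23 [543.  94.  95.] [590. 139. 105.]
scene 110 14 [553. 103. 105.] [559. 124. 114.]
scene 120 26 [539.  89. 115.] [561. 142. 125.]
```

The tag's edge is now at x≈591, z≈95, so it has fallen back. Backing off and moving to the y≈−74 tag.

Call:
play_rows(
  steps=[
    {"delta_pos": [2, 0, 0], "yaw": 0, "jaw": 0},
    {"delta_pos": [4, 0, 0], "yaw": 0, "jaw": 0},
    {"delta_pos": [6, 0, 0], "yaw": 0, "jaw": 0},
    {"delta_pos": [7.8, 0, 0], "yaw": 0, "jaw": 0},
    {"delta_pos": [7.8, -3, 0], "yaw": 0, "jaw": 0},
    {"delta_pos": [7.8, -6, 0], "yaw": 0, "jaw": 0},
    {"delta_pos": [7.8, -9, 0], "yaw": 0, "jaw": 0},
    {"delta_pos": [7.8, -12, 0], "yaw": 0, "jaw": 0},
  ],
)

```text
clock: 9.5
eef_pos: [470.2, -3.2, 52.2]
tcp_rot: [3.142, 0.0, -3.141]
contact_force: [0.8, 0.2, 0.2]
opening: 0.003
grasp_force: 0.0
```

Call:
play_rows(
  steps=[
    {"delta_pos": [0, -3, 0], "yaw": 0, "jaw": 0},
    {"delta_pos": [0, -6, 0], "yaw": 0, "jaw": 0},
    {"delta_pos": [0, -7.2, 0], "yaw": 0, "jaw": 0},
    {"delta_pos": [0, -7.2, 0], "yaw": 0, "jaw": 0},
    {"delta_pos": [-0.6, -7.2, 0], "yaw": 0, "jaw": 0},
    {"delta_pos": [-1.2, -7.2, 0], "yaw": 0, "jaw": 0},
    {"delta_pos": [-1.8, -7.2, 0], "yaw": 0, "jaw": 0},
    {"delta_pos": [-2.4, -7.2, 0], "yaw": 0, "jaw": 0},
  ],
)

```text
clock: 10.3
eef_pos: [495.1, -73.4, 52.1]
tcp_rot: [3.142, 0.0, -3.14]
contact_force: [0.4, 0.3, 0.2]
opening: -0.001
grasp_force: 0.0
```

Call:
play_rows(
  steps=[
    {"delta_pos": [-0.6, 0, 0], "yaw": 0, "jaw": 0},
    {"delta_pos": [-1.2, 0, 0], "yaw": 0, "jaw": 0},
    {"delta_pos": [-1.8, 0, 0], "yaw": 0, "jaw": 0},
    {"delta_pos": [-2.4, 0, 0], "yaw": 0, "jaw": 0},
    {"delta_pos": [-3, 0, 0], "yaw": 0, "jaw": 0},
    {"delta_pos": [-3.5, 0, 0], "yaw": 0, "jaw": 0},
    {"delta_pos": [-4, 0, 0], "yaw": 0, "jaw": 0},
    {"delta_pos": [-4.4, 0, 0], "yaw": 0, "jaw": 0},
  ],
)

```text
clock: 11.1
eef_pos: [538.7, -74.2, 52.1]
tcp_rot: [-3.142, 0.0, -3.141]
contact_force: [0.4, 0.4, 0.3]
opening: 0.001
grasp_force: 0.0
```

Call:
play_rows(
  steps=[
    {"delta_pos": [-0.4, 0, 0], "yaw": 0, "jaw": 0},
    {"delta_pos": [-0.8, 0, 0], "yaw": 0, "jaw": 0},
    {"delta_pos": [-1.1, 0, 0], "yaw": 0, "jaw": 0},
    {"delta_pos": [-1.1, 0, 0], "yaw": 0, "jaw": 0},
    {"delta_pos": [-1.1, 0, 0], "yaw": 0, "jaw": 0},
    {"delta_pos": [-1.1, 0, 0], "yaw": 0, "jaw": 0},
    {"delta_pos": [-1.1, 0, 0], "yaw": 0, "jaw": 0},
    {"delta_pos": [-1.1, 0, 0], "yaw": 0, "jaw": 0},
  ],
)

```text
clock: 11.9
eef_pos: [549.1, -74.2, 52.1]
tcp_rot: [3.142, -0.0, -3.141]
contact_force: [0.5, -0.6, 0.0]
opening: 0.002
grasp_force: 0.0
```

```bash
python3 chk.py -74
```

```text
[549.12765786 -74.1781565   52.12524128]
scene 50 59 [ 542. -102.   46.] [562. -46.  55.]
scene 60 9 [542. -98.  55.] [566. -56.  64.]
scene 70 6 [554. -98.  65.] [574. -64.  75.]
scene 80 29 [540. -98.  75.] [578. -57.  85.]
scene 90 40 [541. -99.  85.] [587. -50.  95.]
scene 100 47 [545. -98.  95.] [589. -49. 103.]
scene 110 17 [554. -91. 105.] [561. -66. 115.]
scene 120 36 [535. -99. 116.] [562. -48. 125.]
```

The tag is past upright and falling. Retracting and lifting clear for the final check.

Call:
play_rows(
  steps=[
    {"delta_pos": [0, 0, 0], "yaw": 0, "jaw": 0},
    {"delta_pos": [0, 0, 0], "yaw": 0, "jaw": 0},
    {"delta_pos": [0, 0, 0], "yaw": 0, "jaw": 0},
    {"delta_pos": [0, 0, 0], "yaw": 0, "jaw": 0},
    {"delta_pos": [2, 0, 0], "yaw": 0, "jaw": 0},
    {"delta_pos": [4, 0, 0], "yaw": 0, "jaw": 0},
    {"delta_pos": [6, 0, 0], "yaw": 0, "jaw": 0},
    {"delta_pos": [8, 0, 0], "yaw": 0, "jaw": 0},
  ],
)

```text
clock: 12.8
eef_pos: [468.4, -74.2, 52.1]
tcp_rot: [3.142, -0.0, -3.141]
contact_force: [-0.0, -0.6, 0.2]
opening: 0.002
grasp_force: 0.0
```

Call:
play_rows(
  steps=[
    {"delta_pos": [1, 0, -3], "yaw": 0, "jaw": 0},
    {"delta_pos": [3, 0, -6], "yaw": 0, "jaw": 0},
    {"delta_pos": [5, 0, -9], "yaw": 0, "jaw": 0},
    {"delta_pos": [7, 0, -12], "yaw": 0, "jaw": 0},
    {"delta_pos": [9, 0, -14], "yaw": 0, "jaw": 0},
    {"delta_pos": [10, 0, -15], "yaw": 0, "jaw": 0},
    {"delta_pos": [10, 0, -15], "yaw": 0, "jaw": 0},
    {"delta_pos": [10, 0, -15], "yaw": 0, "jaw": 0},
  ],
)

```text
clock: 13.6
eef_pos: [369.7, -74.3, 202.1]
tcp_rot: [-3.141, 0.001, -3.142]
contact_force: [0.3, 0.0, 0.3]
opening: 0.003
grasp_force: 0.0
```

```bash
python3 - <<'E'
from h import *
p,d,K,T=grab("scene"); a=cv2.resize(p[110:290,200:400],(500,450))
for o in vision.cut_out("scene","tag_a"):
    P=world(d,K,T,o["region"]); print(round(o["conf"],2),np.median(P,0).round(),np.percentile(P,3,axis=0).round(),np.percentile(P,97,axis=0).round())
q,_,_,_=grab("top"); b=cv2.resize(q[110:240,165:285],(300,325)); b=cv2.copyMakeBorder(b,0,125,0,0,0); save("f.png",np.hstack([a,b]))
E
```

```text
0.85 [533.  20.  74.] [516.  -3.  53.] [549.  43.  92.]
0.51 [578. 195.  83.] [561. 187.  68.] [589. 213.  94.]
0.39 [580. -82.  84.] [553. -98.  40.] [592. -48.  94.]
```

View pics/f.png

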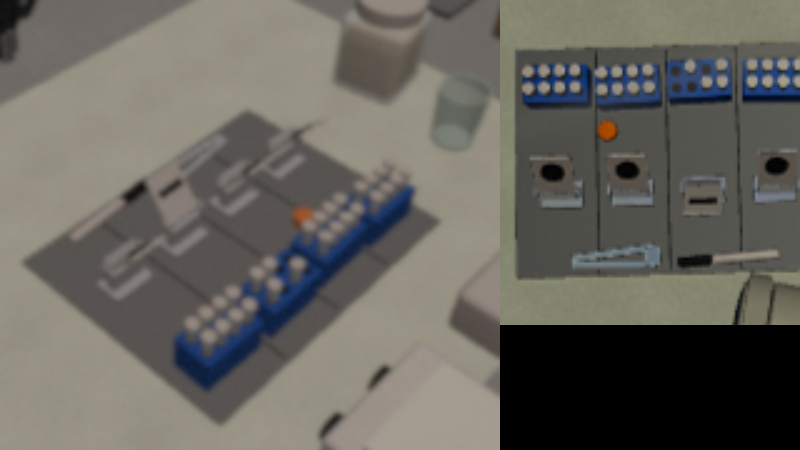

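The tags at the three full racks are disc up (top-view pixels 552, 627 and 777), and the tag at the four-tube rack is bar up (703,198). The racks and the other things on the board are undisturbed, so I'm handing in.

```bash
python3 -c "
from rig import r
print(r.sign_off())"
```

```text
the job is handed in; nothing more can be done
None
```

The job is handed in at about 14 s of the 67 s allowed: the three tags at full racks lean back disc up, the tag at the four-tube rack leans to the robot bar up, and the final pictures show the racks and other things on the board where they were; the hand-in gave no verdict.

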